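# Slide the missing tactile tile home into its row

## Task

One wooden tactile tile, the wide one with the raised cross, lies on the desk in front of its holder. Slide it along the desk, without lifting it, into the empty place in the row until you feel it come firmly against the back rail, leave it there and let go. The row has crept together and the opening is a little too narrow, so ease the tile in gently: its neighbours may only give way to make room, nothing may be forced, the row must end up straight, and everything else on the desk stays where it is.

Things in the scene. Friction and masses are not known exactly. Their poses are not given: they have to be found in the camera images.
- tile_mid (a point): Centre (half-way up, 12 mm above the desk) of the loose plywood tile with a raised cross on top: 95 mm along its x, 110 mm along its y, 24 mm thick, upright corners rounded to 12 mm radius, 0.12 to 0.24 kg; too wide to be grasped by most grippers. It goes in +x end first, its x axis along the holder's x (it starts within about 0.5 rad of that).
- holder: Dark wooden holder fixed to the desk, open towards the robot, without a floor: two end rails 452 mm apart, 32 mm tall, and between them a back rail as tall. Origin on the desk, mid-length, at the mouth; x points inwards, y along the row. The back rail is set by hand, its face 88 to 106 mm in from the mouth: not measured, to be felt. A tile against it has its centre 47.5 mm before the face.
- place_mid (a point): Centre of the flat white paper card (70 x 80 mm) that marks the empty place; 12 mm above the desk, axes as the holder's. A rough mark, up to 5 mm from the middle of the opening, which lies half-way between the facing flanks of the two tiles beside it. The opening is 106 to 109 mm wide: the tile's rounded corners must shoulder the neighbours aside. That takes 5 to 15 N; off-centre or askew it jams.
- row_a_mid (a point): Centre, half-way up, of a tile of the row with a raised disc: same size and shape as the loose tile, axes as the holder's, about 0.17 kg, loose on the desk, 1 to 6 mm short of the back rail, with gaps of 0 to 7 mm to the next tile and the end rail (12 mm of free play in all once the row is full)
- row_b_mid (a point): The same, tile of the row with three raised bars
- row_c_mid (a point): The same, tile of the row with a raised square
- narrow_tile: bare wooden tile 120 x 60 x 24 mm lying flat, narrower than the others; a bystander. Origin: centre of its underside.
- dot_block: wooden block 95 x 65 x 24 mm with six holes; a bystander. Origin: centre of its underside.
- player: black audio player lying flat, 120 x 70 x 34 mm; a bystander. Origin: centre of its underside.
- puzzle: wooden three-layer block 70 x 78 x 50 mm; a bystander. Origin: centre of its underside.
- mug: white mug, 80 mm wide, 95 mm tall; a bystander. Origin: centre of its underside.
- disc_weight: dark wooden knob with a round foot, 72 mm wide, 50 mm tall; a bystander. Origin: centre of its underside.
Mind the look-alikes: they are no part of the job. Leave any orange, red or white look-alike of the part that bears row_b_mid alone.

How it is judged:
On the way:
1. the tile, in its place, is pressed against the back rail with at least 1 N (contact force between tile and back_rail above 1 N and y of tile_mid in the frame of place_mid between -0.013 and 0.013 m), for 0.02 s.
At the end, for the whole second after the job is handed in: The tile, once pressed against the back rail, lies flat and still in the empty place (within 13 mm of the card's centre sideways, its centre 37 mm or more in from the mouth), square within 0.05 rad; each row tile is square within 0.06 rad and within 13 mm of where it was (x of tile_mid in the frame of holder above 0.037 m and y of tile_mid in the frame of place_mid between -0.013 and 0.013 m and angle between the x axis of tile_mid and the x axis of holder, either way round below 0.05 rad and height (world z) of tile_mid below 0.015 m and linear speed of tile below 0.01 m/s and angle between the x axis of each of row_a_mid, row_b_mid, row_c_mid and the x axis of holder, either way round below 0.06 rad and distance of each of row_a_mid, row_b_mid, row_c_mid from where it was at the start of the episode below 0.013 m); the robot touches nothing.
It fails at once if the tile was lifted or tipped off the desk (over 12 mm, or 0.2 rad) (height (world z) of tile_mid above 0.024 m or angle between tile_mid's own z axis and vertical above 0.2 rad).
It fails at once if the tile was forced: pressed with over 30 N on a neighbour or on the back rail (contact force between tile and back_rail above 30 N or contact force between tile and row_a above 30 N or contact force between tile and row_b above 30 N or contact force between tile and row_c above 30 N).
It fails at once if a neighbouring tile was pushed more than 20 mm out of place or tipped (distance of any of row_a_mid, row_b_mid, row_c_mid from where it was at the start of the episode above 0.02 m or angle between any of row_a_mid, row_b_mid, row_c_mid's own z axis and vertical above 0.15 rad).
It fails at once if another thing on the desk was moved more than 20 mm (distance of any of narrow_tile, dot_block, player, puzzle, mug, disc_weight from where it was at the start of the episode above 0.02 m).
It also fails if it takes over 72 s, if anything falls off the work surface, if the arm or the gripper's body presses on something with over 40 N, if the wrist force passes 120 N, or if a joint passes its speed limit or range.

## Robot

A 7-joint arm with a two-finger parallel gripper is mounted at the origin on the work surface. World frame = base frame: x ahead of the robot, y to its left, z up, the work surface at z = 0. Lengths are in m, angles in rad, forces in N, time in s.
With the tool pointing down it reaches from about 0.375 to 0.925 m from the base axis. Payload 3.1 kg.
Tool frame: the origin (TCP) lies at the very end of the fingers, on their centre line; the grasp point (between the pads) lies 19 mm behind it; z points along the fingers, y is the line along which they close (so a half turn about z gives the same grasp; the last joint's range is limited). The gripper opens to 85 mm and grips with 20 to 120 N. Pads are 22 mm wide; open, the fingers measure 114 mm over their backs; the gripper's body (76 mm by 85 mm) begins 54 mm behind the grasp point. The pads swing forward as they close: fully open they stand 13 mm farther back than shut.
Start: joints at [-1.228, 0.383, 0.044, 1.598, -0.018, 1.161, -0.05], TCP at [0.277, 0.588, 0.231] pointing down, gripper open.
Joint ranges: [-2.61, 2.61], [-0.41, 2.15], [-1.48, 1.57], [0, 2.5], [-1.57, 4.71], [0.05, 1.97], [-2.85, 2.85]. Speed limits (rad/s): [2.79, 2.79, 3.14, 3.14, 3.14, 3.14, 3.14].

## Interface

Orientations are given as a unit quaternion [w, x, y, z].
In Python, from cell import monitor, cams, job gives the robot as it stands.
- The arm moves only by the tool servo_tool, never from a script. Its argument "increments" is a list that holds one entry, the list of rows, each a list of 7 numbers: the shift along the world's x, y, z in mm, then the turn, a rotation vector about the world's x, y, z in rad, then the opening in per cent of the stroke, from 0 (shut) to 100 (fully open). In form: [[[tx, ty, tz, rx, ry, rz, fingers], ...]]. A call has 1 to 20 rows; each row shifts and turns the commanded pose from where the row before left it; what a row does not reach is not made up. A row lasts 1/12 s, in which the tool goes at most 41.7 mm and 7.16 degrees, less where a joint would pass 70% of its speed; a pose out of reach is approached as far as the arm can. A call with a gripper value outside its range is refused whole. The fingers move at their own pace and stop on an object; "newtons" is the grip in N (left out, the last holds). Time passes only in rows, so rows that do not move let the fingers close. It gives the time, the measured TCP pose, the force, the opening and the grip force at its end, in the units of the state.
- monitor.state(): the state, without advancing time (a new reading comes with each control period).
- cams.capture(name): name is "side" or "top"; returns the picture (420x560x3 uint8, blue, green, red); there is no depth.
- cams.camera_model(name): a dict with "vertical_fov" (degrees; the focal length in pixels is half the picture's height over the tangent of half this angle, whatever the lens; pixels are square), "cx", "cy" (the principal point, pixels), "pose" (4x4, takes a point from camera to world coordinates). Camera axes: x right, y down, z forward; pixel columns grow to the right and rows downward; lengths in m; the calibration is good to about 2 mm. A picture is of the moment at which its call begins. camera_model takes no time and is no camera call.
- job.sign_off(): hands the job in; it is judged then, once.
The state is a dict: "t": time; "q": joint angles; "joint_velocities": joint speeds; "tau": joint torques, N m; "ee_pos": TCP position; "tcp_rot": TCP orientation; "contact_force": force on the tool from outside, world axes, zero at the start; "wrist_torque": the same for the moment, N m; "grip_width": opening from 0.0 (shut) to 1.0 (fully open); "grasp_force": force on a finger pad.
Only numpy, scipy, OpenCV 4.12 (cv2) and the standard library are available. Lean on these libraries where they do the work, as an engineer would, in place of code of your own. Each camera call takes 0.05 s, during which the arm holds its last target. There are 200 camera calls.

## Working session

There is one attempt and no reset: what is moved stays moved. The work goes in short steps, Python scripts to look and compute and a tool call to move; the robot and the scene stay as the last step left them, time stands still between calls to the robot, and variables do not carry over. Pictures are saved under pics/ and viewed, at most 10 in all, crops included, and the job is handed in when it is done.

Besides the shell and the picture viewer there is one more tool, called after "Emit:" as name(argument=value, ...) on one line, values as JSON. servo_tool: Moves the arm, as the interface text tells. Its arguments: {"type":"object","properties":{"increments":{"type":"array"},"newtons":{"type":"number"}},"required":["increments"]}

```bash
ls; mkdir -p pics
python3 - <<'E'
from cell import monitor,cams
import cv2
s=monitor.state(); print({k:s[k] for k in('t','ee_pos','tcp_rot','contact_force','grip_width')})
for n in('top','side'):
    cv2.imwrite(f'pics/{n}0.png',cams.capture(n)); m=cams.camera_model(n); print(n,m)
E
```

```text
pics
{'t': 0.0, 'ee_pos': array([0.27690331, 0.58702394, 0.22988819]), 'tcp_rot': array([-2.25329272e-04,  2.18551068e-01,  9.75824628e-01, -1.29431351e-03]), 'contact_force': array([0.3400562 , 0.42637953, 0.9775779 ]), 'grip_width': 0.995850727889248}
top {'vertical_fov': 52.19622976354914, 'cx': 278.74188943475684, 'cy': 203.00358914184076, 'pose': array([[ 8.32514261e-03, -9.88589704e-01,  1.50403090e-01,
         2.99128090e-01],
       [-9.99963627e-01, -8.50926395e-03, -5.80645830e-04,
         1.17695098e-02],
       [ 1.85384008e-03, -1.50392785e-01, -9.88624587e-01,
         1.11198694e+00],
       [ 0.00000000e+00,  0.00000000e+00,  0.00000000e+00,
         1.00000000e+00]])}
side {'vertical_fov': 43.34179843778843, 'cx': 280.18383324648596, 'cy': 206.67260744657537, 'pose': array([[ 0.77664576, -0.44971012,  0.44111469, -0.24265893],
       [-0.62987594, -0.5641863 ,  0.53380719, -0.84292678],
       [ 0.00881237, -0.69242662, -0.72143449,  1.20176685],
       [ 0.        ,  0.        ,  0.        ,  1.        ]])}
```

View pics/top0.png

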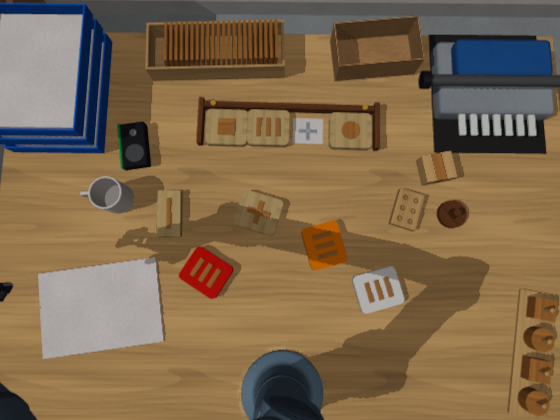

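View pics/side0.png

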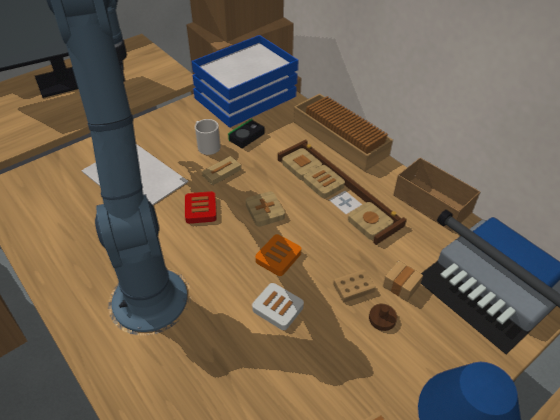

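The top view shows the holder at rows 97–150, cols 198–380, with the square tile (227,127), bars tile (269,127), white card (308,131) and disc tile (350,130). The loose cross tile is at about (260,212). The orange (324,245), red (206,272) and white (380,290) pieces with bars are look-alikes. The only bare-wood piece with a raised cross lying in front of the holder is at (260,212), and I'll confirm that in an enlarged crop.

Run:
```python
import cv2
im=cv2.imread('pics/top0.png')
cv2.imwrite('pics/crop0.png',cv2.resize(im[90:240,190:390],None,fx=4,fy=4,interpolation=cv2.INTER_CUBIC))
```

```text
(no output)
```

View pics/crop0.png

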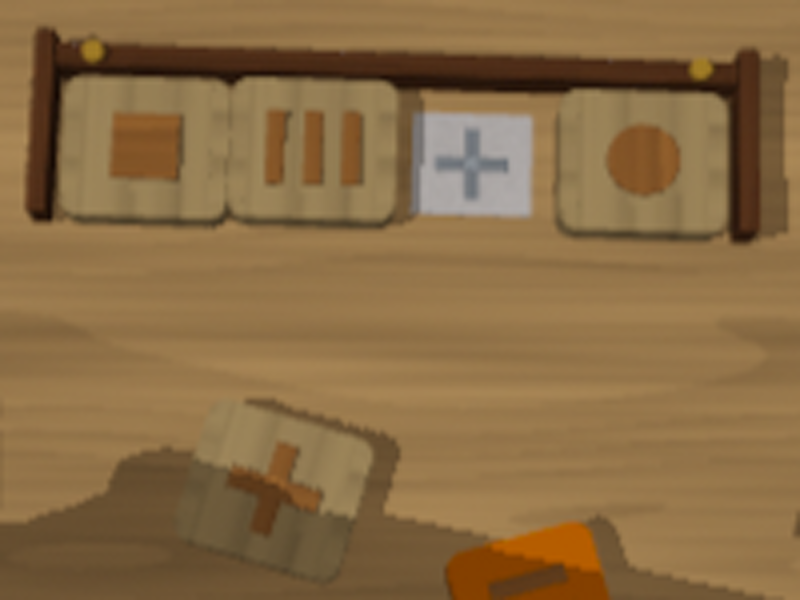

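The crop confirms the loose tile with the raised cross at about px (259,212). It is turned about 15° clockwise in the image, with its lower half in the arm's shadow. Next I measure the feature centroids and the rail line.

```bash
cat > h.py <<'E'
import cv2,numpy as np
from cell import cams,monitor
def world(n,uv,z):
    m=cams.camera_model(n);f=210/np.tan(np.radians(m['vertical_fov']/2));P=m['pose']
    uv=np.atleast_2d(uv);d=np.c_[(uv-[m['cx'],m['cy']])/f,np.ones(len(uv))]@P[:3,:3].T
    return P[:3,3]+d*((z-P[2,3])/d[:,2])[:,None]
def pix(n,p):
    m=cams.camera_model(n);f=210/np.tan(np.radians(m['vertical_fov']/2));P=m['pose']
    c=(np.atleast_2d(p)-P[:3,3])@P[:3,:3];return c[:,:2]/c[:,2:]*f+[m['cx'],m['cy']]
def blobs(mask,amin):
    n,l,s,c=cv2.connectedComponentsWithStats(mask.astype(np.uint8))
    return [(c[i],s[i,4],np.argwhere(l==i)[:,::-1]) for i in range(1,n) if s[i,4]>=amin]
E
python3 - <<'E'
from h import *
im=cv2.imread('pics/top0.png')
hsv=cv2.cvtColor(im,cv2.COLOR_BGR2HSV).astype(int)
for n,(x,y) in dict(desk=(300,180),deskshadow=(200,225),tile=(262,196),tilesh=(250,225),cross=(261,204),crosssh=(255,219),sq=(226,127),rail=(260,104),disc=(350,130),card=(322,120)).items(): print(n,hsv[y,x],im[y,x])
b,g,r=[im[...,i].astype(float)+1 for i in range(3)]
ratio=r/b
m=np.zeros(im.shape[:2],bool)
m[90:240,190:390]=((ratio>2.45)&(r>60))[90:240,190:390]
for c,a,p in blobs(m,20): print('feat',c.round(1),a,(p.min(0),p.max(0)),world('top',c,.028).round(4)[0])
c=(hsv[...,1]<60)&(hsv[...,2]>110); c[:110]=0;c[150:]=0;c[:,:285]=0;c[:,330:]=0
for q,a,p in blobs(c,100): print('card',q,a,world('top',q,0).round(4)[0])
E
```

```text
desk [ 17 128 152] [ 76 120 152]
deskshadow [ 17 136 101] [ 47  77 101]
tile [ 19 110 151] [ 86 127 151]
tilesh [ 19 118  97] [52 80 97]
cross [ 15 179 131] [ 39  85 131]
crosssh [ 14 183  95] [27 59 95]
sq [ 15 178 133] [ 40  85 133]
rail [ 12 179  77] [23 45 77]
disc [ 15 179 134] [ 40  87 134]
card [ 15  27 170] [152 161 170]
feat [199.6 119.3] 197 (array([197,  97]), array([204, 142])) [0.6853 0.2216 0.028 ]
feat [307.5 109.5] 1086 (array([204,  99]), array([379, 147])) [ 0.715 -0.063  0.028]
feat [225.9 126. ] 253 (array([218, 118]), array([234, 134])) [0.6676 0.1517 0.028 ]
feat [258.4 126.4] 72 (array([256, 118]), array([260, 135])) [0.6672 0.0662 0.028 ]
feat [267.7 126. ] 79 (array([266, 118]), array([270, 135])) [0.6685 0.0418 0.028 ]
feat [277.3 126.9] 77 (array([275, 118]), array([279, 135])) [0.6663 0.0165 0.028 ]
feat [350.5 129.5] 246 (array([342, 121]), array([359, 138])) [ 0.661  -0.1757  0.028 ]
feat [258.1 211.8] 207 (array([247, 201]), array([269, 223])) [0.4409 0.0637 0.028 ]
feat [322.3 231.2] 650 (array([301, 220]), array([342, 239])) [ 0.3928 -0.0997  0.028 ]
card [307.42444152 130.71353482] 761 [ 0.6659 -0.0645  0.    ]
```

```bash
cat >> h.py <<'E'
def tile(im,box,z=.024):
    x0,y0,x1,y1=box
    g=cv2.GaussianBlur(im.astype(np.float32),(0,0),.8)
    ra=(g[...,2]+1)/(g[...,0]+1)
    sub=np.zeros(ra.shape,bool);sub[y0:y1,x0:x1]=((ra<1.95)|(ra>2.6))[y0:y1,x0:x1]
    k=np.ones((3,3),np.uint8)
    m=cv2.morphologyEx(sub.astype(np.uint8),cv2.MORPH_OPEN,k);m=cv2.morphologyEx(m,cv2.MORPH_CLOSE,np.ones((5,5),np.uint8))
    b=max(blobs(m,50),key=lambda b:b[1]);P=world('top',b[2],z)[:,:2]
    r=cv2.minAreaRect((P*1000).astype(np.float32));return r,m
E
python3 - <<'E'
from h import *
im=cv2.imread('pics/top0.png')
r,m=tile(im,(225,180,290,242));print(r)
cv2.imwrite('pics/m.png',m*255)
b,g,rr=[im[...,i].astype(float)+1 for i in range(3)]
rail=(rr/b>2.45)&(rr>50)
pts=[]
for c in range(215,366):
    if 210<=c<=216 or 360<=c<=370: continue
    rows=np.where(rail[92:116,c])[0]
    if len(rows): pts.append((c,92+rows[0]))
w=world('top',np.array(pts),.032)
for _ in range(3):
    k=np.polyfit(w[:,1],w[:,0],1);e=w[:,0]-np.polyval(k,w[:,1]);w=w[abs(e)<2*e.std()+1e-4]
print('back edge dx/dy',k,'rms',e.std(),len(w))
# end rails: columns extents
for a,z0 in((195,206),(370,384)):
    for row in range(102,148,6):
        cs=np.where(rail[row,a:z0])[0]
        print(a,row,(cs.min()+a,cs.max()+a) if len(cs) else None)
    sub=np.argwhere(rail[90:160,a:z0]);print('rows',sub[:,0].min()+90,sub[:,0].max()+90)
E
```

```text
((442.39935302734375, 64.20349884033203), (113.48043060302734, 98.26769256591797), 73.7973403930664)
back edge dx/dy [0.02192281 0.73008597] rms 0.0008307571360192977 141
195 102 (np.int64(199), np.int64(205))
195 108 (np.int64(198), np.int64(202))
195 114 (np.int64(198), np.int64(202))
195 120 (np.int64(198), np.int64(202))
195 126 (np.int64(198), np.int64(201))
195 132 (np.int64(197), np.int64(201))
195 138 (np.int64(197), np.int64(200))
195 144 (np.int64(198), np.int64(198))
rows 97 144
370 102 None
370 108 (np.int64(370), np.int64(379))
370 114 (np.int64(372), np.int64(379))
370 120 (np.int64(374), np.int64(379))
370 126 (np.int64(374), np.int64(379))
370 132 (np.int64(374), np.int64(379))
370 138 (np.int64(375), np.int64(379))
370 144 (np.int64(375), np.int64(379))
rows 103 150
```

Measurements:

| Quantity | Value |
|---|---|
| Tile centre | (0.442, 0.064) |
| Tile yaw | −0.283 |
| Holder yaw | −0.022 |
| Opening width | ≈107 mm |
| Opening middle | y ≈ −0.067 at x ≈ 0.664 |

These agree with the sizes given. The plan is to hold the raised cross by its two arm ends, drag the tile to the mouth, let go, and push it in from behind with two fingers.

Emit:
servo_tool(increments=[[[11.8,-37.4,-5.7,0,0,0.0113,100],[11.8,-37.4,-5.7,0,0,0.0113,100],[11.8,-37.4,-5.7,0,0,0.0113,100],[11.8,-37.4,-5.7,0,0,0.0113,100],[11.8,-37.4,-5.7,0,0,0.0113,100],[11.8,-37.4,-5.7,0,0,0.0113,100],[11.8,-37.4,-5.7,0,0,0.0113,100],[11.8,-37.4,-5.7,0,0,0.0113,100],[11.8,-37.4,-5.7,0,0,0.0113,100],[11.8,-37.4,-5.7,0,0,0.0113,100],[11.8,-37.4,-5.7,0,0,0.0113,100],[11.8,-37.4,-5.7,0,0,0.0113,100],[11.8,-37.4,-5.7,0,0,0.0113,100],[11.8,-37.4,-5.7,0,0,0.0113,100],[0,0,0,0,0,0,100],[0,0,0,0,0,0,100]]], newtons=20)

```text
t: 1.43
ee_pos: [0.4423, 0.0614, 0.1509]
tcp_rot: [-0.001, 0.144, 0.99, -0.0]
contact_force: [-0.2, 1.8, 0.1]
grip_width: 0.998
grasp_force: 0.0
```

Emit:
servo_tool(increments=[[[0,0.6,-20,0,0,0,84],[0,0.5,-20,0,0,0,84],[0,0.5,-20,0,0,0,84],[0,0.4,-20,0,0,0,84],[0,0.5,-15,0,0,0,84],[0,0,-12,0,0,0,84],[0,0,0,0,0,0,84],[0,0,0,0,0,0,84],[0,0,0,0,0,0,84]]])

```text
t: 2.18
ee_pos: [0.4429, 0.0679, 0.045]
tcp_rot: [0.0, 0.14, 0.99, 0.0]
contact_force: [-0.1, -0.2, 0.3]
grip_width: 0.841
grasp_force: 0.0
```

Run:
```python
from h import *
a=cams.capture('side');b=cams.capture('top')
c=np.hstack([cv2.resize(a[160:260,210:330],None,fx=3.3,fy=3.3,interpolation=cv2.INTER_CUBIC),cv2.resize(b[160:260,200:320],None,fx=3.3,fy=3.3,interpolation=cv2.INTER_CUBIC)])
cv2.imwrite('pics/c1.png',c)
```

```text
(no output)
```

View pics/c1.png

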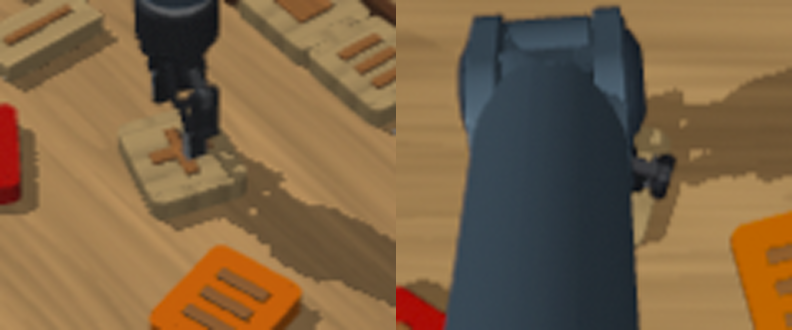

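The side view (left half) shows the open fingers straddling the cross, just above the tile. The top view is hidden by the arm. Next I shift y by −4 mm and go down until I feel contact.

Emit:
servo_tool(increments=[[[0,-2,-4,0,0,0,84],[-0.5,-1.5,-4,0,0,0,84],[0,0,-3,0,0,0,84],[0,0,-2,0,0,0,84],[0,0,0,0,0,0,84],[0,0,0,0,0,0,84]]])

```text
t: 2.78
ee_pos: [0.4418, 0.0632, 0.0312]
tcp_rot: [-0.0, 0.141, 0.99, -0.0]
contact_force: [-0.1, -0.1, 0.5]
grip_width: 0.839
grasp_force: 0.0
```

Emit:
servo_tool(increments=[[[0,0,-1.5,0,0,0,84],[0,0,-1.5,0,0,0,84],[0,0,0,0,0,0,84],[0,0,0,0,0,0,84]]])

```text
t: 3.12
ee_pos: [0.4419, 0.0633, 0.0284]
tcp_rot: [-0.0, 0.141, 0.99, -0.0]
contact_force: [0.6, -0.1, 0.0]
grip_width: 0.837
grasp_force: 0.0
```

Emit:
servo_tool(increments=[[[0,0,-1.5,0,0,0,84],[0,0,-1,0,0,0,84],[0,0,0,0,0,0,84],[0,0,0,0,0,0,84]]])

```text
t: 3.45
ee_pos: [0.4419, 0.0632, 0.0259]
tcp_rot: [-0.0, 0.141, 0.99, -0.0]
contact_force: [-1.1, -0.3, -0.2]
grip_width: 0.842
grasp_force: 0.0
```

Emit:
servo_tool(increments=[[[0,0,0,0,0,0,73],[0,0,-1,0,0,0,73],[0,0,-1,0,0,0,73],[0,0,-1,0,0,0,73],[0,0,0,0,0,0,73],[0,0,0,0,0,0,73]]])

```text
t: 3.95
ee_pos: [0.4419, 0.0633, 0.0229]
tcp_rot: [-0.0, 0.141, 0.99, -0.0]
contact_force: [-0.1, 0.1, -0.8]
grip_width: 0.731
grasp_force: 0.0
```

Emit:
servo_tool(increments=[[[0,0,-1,0,0,0,73],[0,0,-1,0,0,0,73],[0,0,0,0,0,0,73],[0,0,0,0,0,0,73]]])

```text
t: 4.28
ee_pos: [0.4419, 0.0632, 0.0209]
tcp_rot: [-0.0, 0.141, 0.99, -0.0]
contact_force: [0.5, 0.9, 0.5]
grip_width: 0.734
grasp_force: 0.0
```

Emit:
servo_tool(increments=[[[0,0,-1,0,0,0,73],[0,0,-0.5,0,0,0,73],[0,0,0,0,0,0,73],[0,0,0,0,0,0,73]]])

```text
t: 4.62
ee_pos: [0.442, 0.0632, 0.0194]
tcp_rot: [-0.0, 0.141, 0.99, -0.0]
contact_force: [-0.0, -0.7, 0.2]
grip_width: 0.729
grasp_force: 0.0
```

Emit:
servo_tool(increments=[[[0,0,-0.8,0,0,0,73],[0,0,-0.7,0,0,0,73],[0,0,0,0,0,0,73],[0,0,0,0,0,0,73]]])

```text
t: 4.95
ee_pos: [0.4421, 0.0633, 0.0184]
tcp_rot: [-0.0, 0.141, 0.99, 0.0]
contact_force: [-1.0, -0.6, 5.6]
grip_width: 0.731
grasp_force: 2.6
```

Contact is at TCP z ≈ 0.0187, on the tile top. I back off slightly and close on the cross.

Emit:
servo_tool(increments=[[[0,0,1.4,0,0,0,73],[0,0,0,0,0,0,66],[0,0,0,0,0,0,55],[0,0,0,0,0,0,50],[0,0,0,0,0,0,50],[0,0,0,0,0,0,50]]], newtons=25)

```text
t: 5.45
ee_pos: [0.4443, 0.0632, 0.0221]
tcp_rot: [0.001, 0.141, 0.99, 0.001]
contact_force: [-4.3, -1.4, 23.6]
grip_width: 0.503
grasp_force: 11.6
```

Emit:
servo_tool(increments=[[[0,0,1.5,0,0,0,50],[0,0,1.5,0,0,0,50],[0,0,0,0,0,0,50]]])

```text
t: 5.7
ee_pos: [0.4421, 0.0634, 0.0225]
tcp_rot: [0.0, 0.141, 0.99, 0.0]
contact_force: [-0.0, 0.1, 1.0]
grip_width: 0.5
grasp_force: 0.0
```

Run:
```python
from h import *
a=cams.capture('side')
cv2.imwrite('pics/c2.png',cv2.resize(a[170:230,230:310],None,fx=8,fy=8,interpolation=cv2.INTER_CUBIC))
b=(a[...,2]+1.)/(a[...,0]+1.)
m=cv2.inRange(a,(0,0,60),(60,110,255)).astype(bool)&(b>2.45); k=np.zeros_like(m);k[170:230,230:310]=1
for c,n,p in blobs(m&k,10): print(c,n,world('side',c,.028)[0].round(4),p.min(0),p.max(0))
print(monitor.state()['ee_pos'],monitor.state()['contact_force'],monitor.state()['grasp_force'])
```

```text
[259.72413793 205.86206897] 29 [0.4279 0.0676 0.028 ] [256 201] [263 208]
[0.44184587 0.06338467 0.02224259] [ 0.5065171  -0.0357733   4.32448424] 2.705097086727619
```

View pics/c2.png

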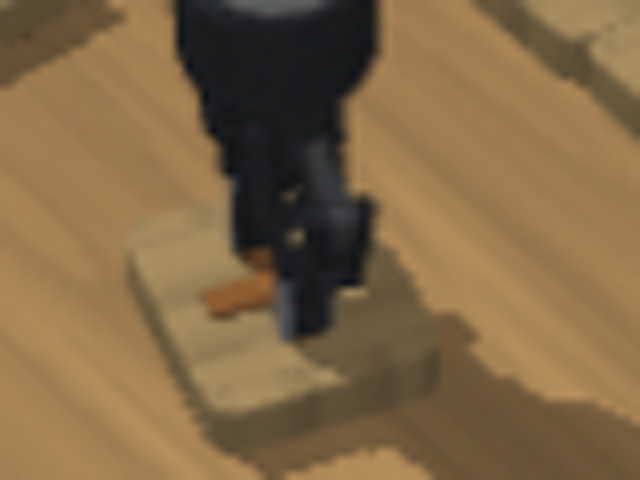

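The tips now rest on the tile at 4 N, because the cross is too low to pinch. I'll use it as a friction drag instead: press at about 10 N with both tips, slide, and watch the force.

Emit:
servo_tool(increments=[[[0,0,-0.9,0,0,0,50],[0,0,0,0,0,0,50],[3,-3.5,0,0,0,0.007,50],[5,-6,0,0,0,0.012,50],[5,-6,0,0,0,0.012,50],[5,-6,0,0,0,0.012,50],[5,-6,0,0,0,0.012,50],[5,-6,0,0,0,0.012,50]]])

```text
t: 6.42
ee_pos: [0.4688, 0.034, 0.0222]
tcp_rot: [-0.002, 0.106, 0.994, 0.002]
contact_force: [-5.8, 7.5, 14.1]
grip_width: 0.499
grasp_force: 7.2
```

Run:
```python
from h import *
a=cams.capture('side')
cv2.imwrite('pics/c3.png',cv2.resize(a[160:230,230:330],None,fx=6,fy=6,interpolation=cv2.INTER_CUBIC))
```

```text
(no output)
```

View pics/c3.png

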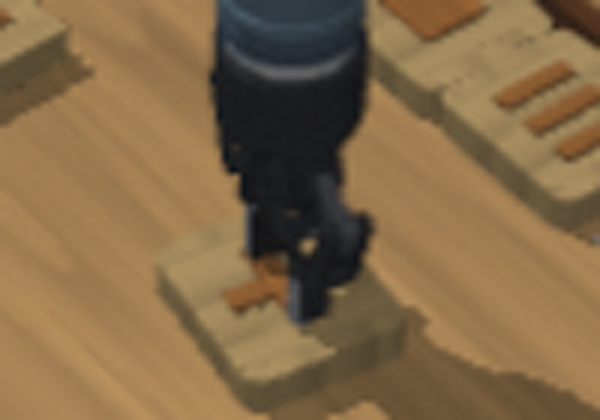

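The tile follows the fingers: the tips are at the same place on the cross as before. I continue to a point in front of the opening.

Emit:
servo_tool(increments=[[[5.7,-6.8,0,0,0,0.0138,50],[5.7,-6.8,0,0,0,0.0138,50],[5.7,-6.8,0,0,0,0.0138,50],[5.7,-6.8,0,0,0,0.0138,50],[5.7,-6.8,0,0,0,0.0138,50],[5.7,-6.8,0,0,0,0.0138,50],[5.7,-6.8,0,0,0,0.0138,50],[5.7,-6.8,0,0,0,0.0138,50],[5.7,-6.8,0,0,0,0.0138,50],[5.7,-6.8,0,0,0,0.0138,50],[5.7,-6.8,0,0,0,0.0138,50],[5.7,-6.8,0,0,0,0.0138,50],[5.7,-6.8,0,0,0,0.0138,50],[5.7,-6.8,0,0,0,0.0138,50],[0,0,0,0,0,0,50],[0,0,0,0,0,0,50]]])

```text
t: 7.8
ee_pos: [0.5513, -0.0641, 0.0223]
tcp_rot: [0.001, 0.011, 1.0, 0.001]
contact_force: [-0.5, 2.1, 7.6]
grip_width: 0.5
grasp_force: 3.6
```

Emit:
servo_tool(increments=[[[0,0,15,0,0,0,50],[0,0,30,0,0,0,50],[0,0,30,0,0,0,50],[-30,-10,0,0,0,0,50],[-35,-15,0,0,0,0,50],[-35,-20,0,0,0,0,50],[-30,-20,0,0,0,0,50],[0,0,0,0,0,0,50]]])

```text
t: 8.47
ee_pos: [0.4105, -0.1338, 0.0943]
tcp_rot: [-0.005, 0.015, 1.0, 0.0]
contact_force: [-0.6, 0.3, -0.0]
grip_width: 0.5
grasp_force: 0.0
```

```bash
cat > look.py <<'E'
import sys
from h import *
im=cams.capture('top');cv2.imwrite(sys.argv[1],im)
b,r=[im[...,i].astype(float)+1 for i in(0,2)]
m=np.zeros(im.shape[:2],bool);m[112:215,210:370]=((r/b>2.45)&(r>50))[112:215,210:370]
for c,a,p in blobs(m,25): print('feat',c.round(1),a,world('top',c,.026).round(4)[0,:2])
print(monitor.state()['ee_pos'].round(4),monitor.state()['t'])
E
python3 look.py pics/t4.png
python3 - <<'E'
from h import *
im=cv2.imread('pics/t4.png')
cv2.imwrite('pics/c4.png',cv2.resize(im[90:240,190:390],None,fx=4,fy=4,interpolation=cv2.INTER_CUBIC))
E
```

```text
feat [225.9 126. ] 253 [0.6684 0.1521]
feat [258.5 126.4] 71 [0.668  0.0662]
feat [267.8 126.5] 74 [0.668  0.0417]
feat [277.3 126.9] 77 [0.667  0.0165]
feat [350.6 129.6] 241 [ 0.6614 -0.1762]
feat [306.5 172.5] 197 [ 0.5449 -0.0601]
[ 0.4146 -0.1321  0.095 ] 8.5167
```

View pics/c4.png

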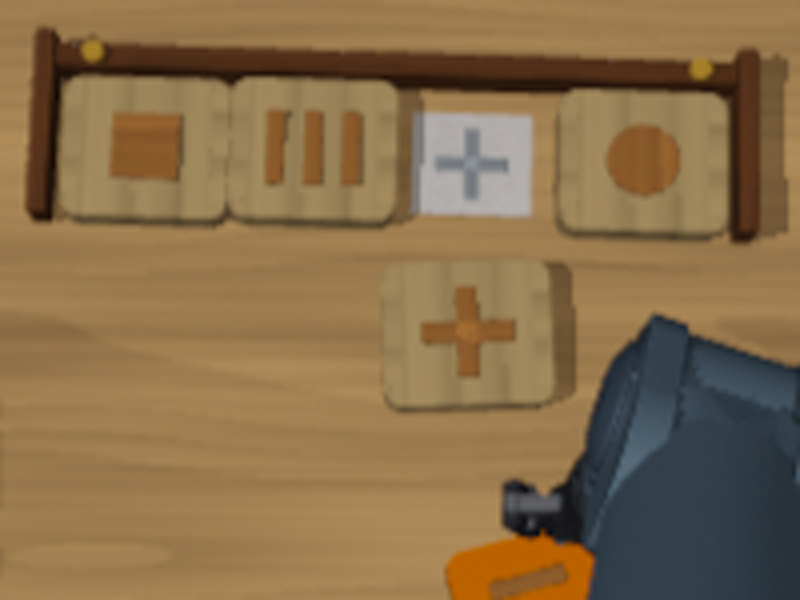

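The crop shows the tile nearly square in front of the opening, with its cross at px (306.5,172.5). The neighbours haven't moved. It sits about 5 mm too far towards +y, so I check its yaw next.

Run:
```python
from h import *
im=cv2.imread('pics/t4.png')
r,m=tile(im,(275,150,338,200));print(r)
# line fits of front(near) & far tile edges, and flanks by subpixel gradient
g=cv2.GaussianBlur(cv2.cvtColor(im,cv2.COLOR_BGR2GRAY).astype(np.float32),(0,0),.7)
b,rr=[im[...,i].astype(float)+1 for i in(0,2)];M=np.zeros(im.shape[:2],bool);M[160:186,290:325]=((rr/b>2.45))[160:186,290:325]
p=world('top',np.argwhere(M)[:,::-1],.026)[:,:2];c=p.mean(0)
d=p-c
z=((d[:,0]+1j*d[:,1]));a=np.angle((z**4).sum())/4;print('cross4 yaw',a,c)
```

```text
((539.0383911132812, -48.71916961669922), (111.2712173461914, 135.1260986328125), 0.5058596730232239)
cross4 yaw 0.06452942390896244 [ 0.54493716 -0.06008121]
```

Emit:
servo_tool(increments=[[[30,16,0,0,0,0.02,50],[34,18,0,0,0,0.02,50],[34,19,0,0,0,0.02,50],[32,19,0,0,0,0.02,50],[0,0,-20,0,0,0,50],[0,0,-20,0,0,0,50],[0,0,-15,0,0,0,50],[0,0,-8,0,0,0,50],[0,0,0,0,0,0,50],[0,0,0,0,0,0,50],[0,0,0,0,0,0,50]]])

```text
t: 9.43
ee_pos: [0.5508, -0.0584, 0.0342]
tcp_rot: [0.001, -0.029, 1.0, -0.0]
contact_force: [-1.2, 0.1, -0.1]
grip_width: 0.498
grasp_force: 0.0
```

Emit:
servo_tool(increments=[[[-3,-1,-3,0,0,0,50],[-2.5,-0.6,-3,0,0,0,50],[0,0,-3,0,0,0,50],[0,0,-2,0,0,0,50],[0,0,-1,0,0,0,50],[0,0,-0.5,0,0,0,50],[0,0,-0.5,0,0,0,50],[0,0,0,0,0,0,50]]])

```text
t: 10.1
ee_pos: [0.5439, -0.0602, 0.0222]
tcp_rot: [-0.001, -0.029, 1.0, 0.0]
contact_force: [-5.7, 0.6, 13.3]
grip_width: 0.502
grasp_force: 6.7
```

Emit:
servo_tool(increments=[[[0,-1,0,0,0,-0.016,50],[0,-1,0,0,0,-0.016,50],[0,-1,0,0,0,-0.016,50],[0,-1,0,0,0,-0.016,50],[0,-0.7,0,0,0,-0.016,50],[0,0,0,0,0,0,50],[0,0,0,0,0,0,50]]])

```text
t: 10.68
ee_pos: [0.5466, -0.062, 0.0223]
tcp_rot: [0.002, 0.01, 1.0, 0.002]
contact_force: [-2.1, 3.4, 8.1]
grip_width: 0.499
grasp_force: 4.2
```

Emit:
servo_tool(increments=[[[0,0,15,0,0,0,50],[0,0,30,0,0,0,50],[0,0,30,0,0,0,50],[-30,0,0,0,0,0,50],[-35,0,0,0,0,0,50],[-35,0,0,0,0,0,50],[-25,0,0,0,0,0,50],[0,0,0,0,0,0,50],[0,0,0,0,0,0,50]]])

```text
t: 11.43
ee_pos: [0.4176, -0.0647, 0.0952]
tcp_rot: [-0.0, 0.012, 1.0, 0.0]
contact_force: [0.9, -0.4, 1.1]
grip_width: 0.497
grasp_force: 0.0
```

```bash
cat >> look.py <<'E'
f=[(c,p) for c,a,p in blobs(m,25) if c[1]>150 and a>150 or 0]
for c,p in f:
    d=world('top',p,.026)[:,:2];d=d-d.mean(0);z=d[:,0]+1j*d[:,1];print('yaw',c,np.angle((z**4).sum())/4)
E
python3 look.py pics/t5.png
python3 - <<'E'
from h import *
im=cv2.imread('pics/t5.png')
cv2.imwrite('pics/c5.png',cv2.resize(im[90:240,190:390],None,fx=4,fy=4,interpolation=cv2.INTER_CUBIC))
E
```

```text
feat [225.9 126. ] 252 [0.6683 0.152 ]
feat [258.5 126.4] 71 [0.668  0.0662]
feat [267.8 126.5] 74 [0.668  0.0417]
feat [277.3 126.9] 77 [0.667  0.0165]
feat [350.6 129.5] 241 [ 0.6616 -0.1763]
feat [302.4 169.1] 71 [ 0.5539 -0.0494]
[ 0.4197 -0.0646  0.0958] 11.4833
```

View pics/c5.png

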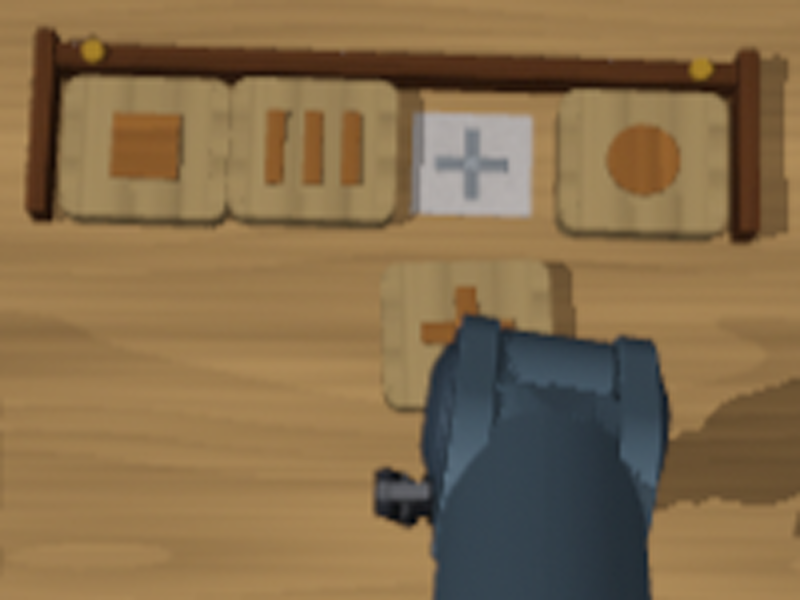

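The tile is half hidden, but its left edge (crop x≈383) looks unmoved. I step the arm aside to measure.

Emit:
servo_tool(increments=[[[0,-25,0,0,0,0,50],[0,-30,0,0,0,0,50],[0,-25,0,0,0,0,50],[0,0,0,0,0,0,50]]])

```text
t: 11.82
ee_pos: [0.4216, -0.1508, 0.0966]
tcp_rot: [0.002, 0.015, 1.0, -0.002]
contact_force: [0.3, 0.3, -0.9]
grip_width: 0.497
grasp_force: 0.0
```

```bash
python3 look.py pics/t6.png
python3 - <<'E'
from h import *
for n in(4,6):
    im=cv2.imread(f'pics/t{n}.png');g=cv2.GaussianBlur(cv2.cvtColor(im,cv2.COLOR_BGR2GRAY).astype(float),(0,0),.8)
    # far edge of tile: strongest vertical gradient per column near row 155; left flank per row near col 285
    gy=np.gradient(g,axis=0);gx=np.gradient(g,axis=1)
    def sub(a,i): 
        d=a[i-1]-2*a[i]+a[i+1];return i+(.5*(a[i-1]-a[i+1])/d if d else 0)
    def fit(P,swap):
        w=world('top',np.array(P),.024);a,b=(w[:,0],w[:,1]) if swap else (w[:,1],w[:,0])
        for _ in range(4):
            k=np.polyfit(a,b,1);e=b-np.polyval(k,a);s=abs(e)<1.5*e.std()+2e-4;a,b=a[s],b[s]
        return k.round(4),e.std().round(5),len(a)
    far=[(c,150+sub(abs(gy[150:162,c]),np.clip(np.argmax(abs(gy[151:161,c]))+1,1,10))) for c in range(292,322)]
    left=[(280+sub(abs(gx[r,280:292]),np.clip(np.argmax(abs(gx[r,281:291]))+1,1,10)),r) for r in range(162,184)]
    print(n,'far dx/dy',fit(far,0),'left dy/dx',fit(left,1))
E
```

```text
feat [225.9 126. ] 251 [0.6683 0.152 ]
feat [258.5 126.4] 71 [0.668  0.0662]
feat [267.7 126.3] 76 [0.6684 0.0418]
feat [277.3 126.9] 77 [0.667  0.0165]
feat [350.6 129.6] 241 [ 0.6615 -0.1762]
feat [306.5 172.5] 197 [ 0.5449 -0.0601]
[ 0.4213 -0.1481  0.0962] 11.8667
yaw [306.48730964 172.49238579] 0.06452942390896244
4 far dx/dy (array([-0.0278,  0.5932]), np.float64(0.00358), 24) left dy/dx (array([ 0.0082, -0.0094]), np.float64(0.00236), 16)
6 far dx/dy (array([-0.0281,  0.5933]), np.float64(0.00357), 24) left dy/dx (array([ 0.097 , -0.0588]), np.float64(0.00145), 11)
```

The tile didn't move; the drag was taken up by the fingers' flex. Instead I'll nudge the left flank with closed fingers, slightly ahead of centre so that it also turns clockwise.

Emit:
servo_tool(increments=[[[22,31,0,0,0,0,0],[22,31,0,0,0,0,0],[22,31,0,0,0,0,0],[22,31,0,0,0,0,0],[22,31,0,0,0,0,0],[22,31,0,0,0,0,0],[0,0,-25,0,0,0,0],[0,0,-25,0,0,0,0],[0,0,-20,0,0,0,0],[0,0,-10,0,0,0,0],[0,0,-4,0,0,0,0],[0,0,0,0,0,0,0],[0,0,0,0,0,0,0]]])

```text
t: 12.95
ee_pos: [0.5523, 0.0416, 0.0122]
tcp_rot: [0.001, 0.011, 1.0, 0.0]
contact_force: [-0.7, -0.0, 0.3]
grip_width: 0.004
grasp_force: 0.0
```

Emit:
servo_tool(increments=[[[1,-10,0,0,0,0,0],[1,-10,0,0,0,0,0],[0,-6,0,0,0,0,0],[0,-2,0,0,0,0,0],[0,-2,0,0,0,0,0],[0,-2,0,0,0,0,0],[0,-1.5,0,0,0,0,0],[0,-1.5,0,0,0,0,0],[0,-1.5,0,0,0,0,0],[0,0,0,0,0,0,0],[0,0,0,0,0,0,0],[0,0,0,0,0,0,0]]])

```text
t: 13.95
ee_pos: [0.5534, 0.0049, 0.0114]
tcp_rot: [0.0, 0.011, 1.0, -0.0]
contact_force: [1.1, 0.6, 0.9]
grip_width: 0.0
grasp_force: 0.6
```

```bash
python3 look.py pics/t7.png
```

```text
feat [225.9 126. ] 249 [0.6683 0.1519]
feat [350.5 129.6] 238 [ 0.6614 -0.1761]
feat [309.8 173.4] 161 [ 0.5425 -0.0686]
[0.5533 0.0049 0.0114] 14.0
yaw [309.79503106 173.42236025] 0.013806322118588366
```

Emit:
servo_tool(increments=[[[0,15,0,0,0,0,0],[-10,10,25,0,0,0,0],[-30,10,30,0,0,0,40],[-35,15,20,0,0,0,52],[-35,15,0,0,0,0,52],[-20,10,0,0,0,0,52],[0,0,0,0,0,0,52]]])

```text
t: 14.58
ee_pos: [0.4194, 0.0801, 0.0835]
tcp_rot: [-0.003, 0.009, 1.0, 0.0]
contact_force: [0.0, -0.5, 0.2]
grip_width: 0.522
grasp_force: 0.0
```

```bash
python3 look.py pics/t8.png
python3 - <<'E'
from h import *
im=cv2.imread('pics/t8.png')
cv2.imwrite('pics/c8.png',cv2.resize(im[90:240,190:390],None,fx=4,fy=4,interpolation=cv2.INTER_CUBIC))
E
```

```text
feat [225.9 126. ] 251 [0.6683 0.152 ]
feat [258.5 126.4] 71 [0.668  0.0662]
feat [267.8 126.5] 73 [0.6678 0.0416]
feat [277.4 126.8] 76 [0.6673 0.0164]
feat [350.6 129.5] 241 [ 0.6616 -0.1763]
feat [308.5 172.8] 197 [ 0.5441 -0.0653]
[0.4225 0.0793 0.084 ] 14.6333
yaw [308.48730964 172.80203046] 0.028831304127130673
```

View pics/c8.png

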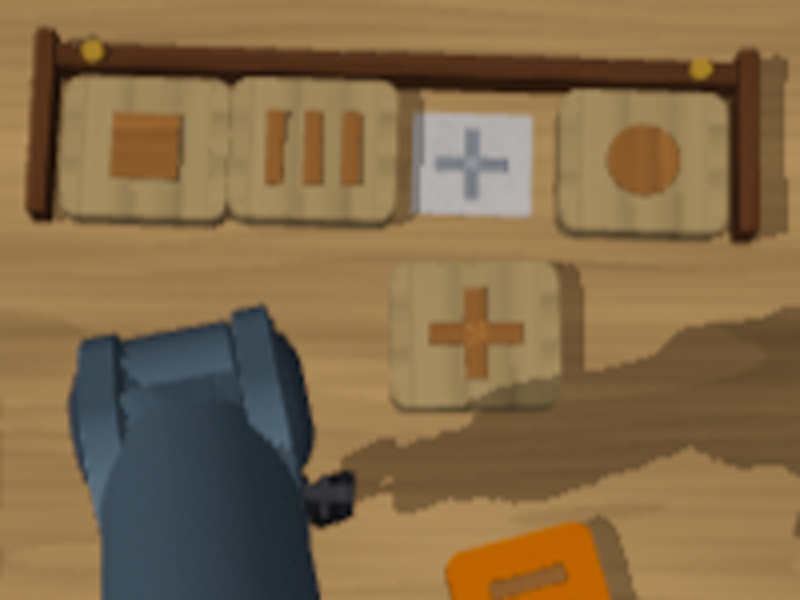

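The tile is now within about 0.5 mm of the opening's axis (centre (0.5441, −0.0653), yaw about +0.03). I go behind it with two spread fingers to square it and push.

Emit:
servo_tool(increments=[[[7,-28.5,0,0,0,0,52],[9,-28.5,0,0,0,0,52],[9,-28.5,0,0,0,0,52],[9,-28.5,0,0,0,0,52],[9,-28.5,0,0,0,0,52],[0,0,-25,0,0,0,52],[0,0,-25,0,0,0,52],[0,0,-18,0,0,0,52],[0,0,-8,0,0,0,52],[0,0,0,0,0,0,52],[0,0,0,0,0,0,52],[0,0,0,0,0,0,52]]])

```text
t: 15.63
ee_pos: [0.47, -0.0641, 0.0094]
tcp_rot: [0.001, 0.011, 1.0, -0.0]
contact_force: [0.5, -0.2, 0.2]
grip_width: 0.521
grasp_force: 0.0
```

Emit:
servo_tool(increments=[[[5,0.5,-1,0,0,0,52],[4,0,-1,0,0,0,52],[3,0,0,0,0,0,52],[3,0,0,0,0,0,52],[3,0,0,0,0,0,52],[3,-0.1,0,0,0,0,52],[3,-0.1,0,0,0,0,52],[3,-0.1,0,0,0,0,52],[3,-0.1,0,0,0,0,52],[3,-0.1,0,0,0,0,52],[0,0,0,0,0,0,52],[0,0,0,0,0,0,52]]])

```text
t: 16.63
ee_pos: [0.5026, -0.0638, 0.0067]
tcp_rot: [0.001, 0.011, 1.0, -0.0]
contact_force: [-0.3, 1.1, -0.7]
grip_width: 0.521
grasp_force: 0.0
```

```bash
python3 look.py pics/t9.png
python3 - <<'E'
from h import *
a=cams.capture('side');im=cv2.imread('pics/t9.png')
cv2.imwrite('pics/c9.png',np.hstack([cv2.resize(im[90:190,240:360],None,fx=3.3,fy=3.3,interpolation=cv2.INTER_CUBIC),cv2.resize(a[140:240,270:390],None,fx=3.3,fy=3.3,interpolation=cv2.INTER_CUBIC)]))
E
```

```text
feat [225.9 126. ] 251 [0.6683 0.152 ]
feat [258.5 126.4] 71 [0.668  0.0662]
feat [267.8 126.5] 73 [0.6678 0.0416]
feat [277.4 126.5] 72 [0.6682 0.0162]
feat [350.6 129.5] 239 [ 0.6615 -0.1763]
[ 0.5024 -0.0638  0.0067] 16.6833
```

View pics/c9.png

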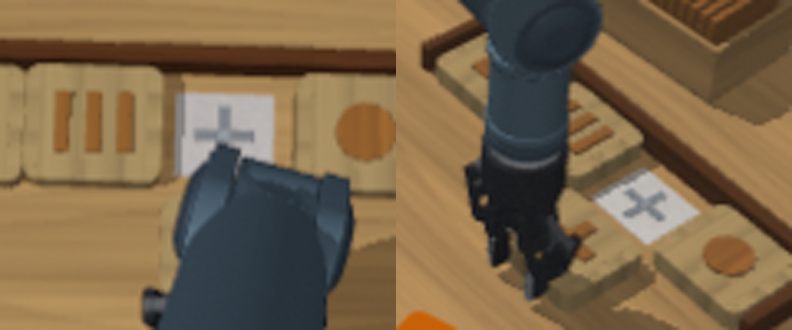

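The fingers sit flat behind the tile, and it is centred before the opening. Now I ease it in at low speed and watch the force.

Emit:
servo_tool(increments=[[[2,0,0,0,0,0,52],[2,-0.1,0,0,0,0,52],[1.5,0,0,0,0,0,52],[1,0,0,0,0,0,52],[1,0,0,0,0,0,52],[1,-0.1,0,0,0,0,52],[1,0,0,0,0,0,52],[1,0,0,0,0,0,52]]])

```text
t: 17.4
ee_pos: [0.5123, -0.0638, 0.0064]
tcp_rot: [0.0, 0.011, 1.0, -0.0]
contact_force: [-1.1, -0.6, -0.2]
grip_width: 0.522
grasp_force: 0.4
```

Emit:
servo_tool(increments=[[[1,0,0,0,0,0,52],[1,0,0,0,0,0,52],[1,-0.1,0,0,0,0,52],[1,0,0,0,0,0,52]]])

```text
t: 17.73
ee_pos: [0.5164, -0.064, 0.0065]
tcp_rot: [0.0, 0.011, 1.0, -0.0]
contact_force: [-0.4, -0.8, -1.2]
grip_width: 0.52
grasp_force: 0.4
```

Emit:
servo_tool(increments=[[[1,0,0,0,0,0,52],[1,0,0,0,0,0,52],[1,-0.1,0,0,0,0,52],[1,0,0,0,0,0,52]]])

```text
t: 18.07
ee_pos: [0.5203, -0.064, 0.0065]
tcp_rot: [-0.0, 0.011, 1.0, -0.0]
contact_force: [-0.7, -0.2, -1.3]
grip_width: 0.519
grasp_force: 0.4
```

Emit:
servo_tool(increments=[[[1,0,0,0,0,0,52],[1,0,0,0,0,0,52],[1,-0.1,0,0,0,0,52],[1,0,0,0,0,0,52]]])

```text
t: 18.4
ee_pos: [0.5233, -0.064, 0.0064]
tcp_rot: [-0.001, 0.011, 1.0, 0.0]
contact_force: [-2.9, 0.1, 1.6]
grip_width: 0.515
grasp_force: 1.4
```

Emit:
servo_tool(increments=[[[1,0,0,0,0,0,52],[1,0,0,0,0,0,52],[1,-0.1,0,0,0,0,52],[1,0,0,0,0,0,52]]])

```text
t: 18.73
ee_pos: [0.5274, -0.064, 0.0064]
tcp_rot: [-0.001, 0.011, 1.0, 0.0]
contact_force: [-5.3, 0.9, 2.9]
grip_width: 0.52
grasp_force: 2.4
```

Emit:
servo_tool(increments=[[[1,0,0,0,0,0,52],[1,0,0,0,0,0,52],[1,-0.1,0,0,0,0,52],[1,0,0,0,0,0,52]]])

```text
t: 19.07
ee_pos: [0.533, -0.0641, 0.0065]
tcp_rot: [0.001, 0.011, 1.0, -0.0]
contact_force: [-1.1, 0.9, -1.3]
grip_width: 0.518
grasp_force: 0.8
```

Force peaked at about 5 N and then fell, so the neighbours gave way. I check the row from above.

```bash
python3 look.py pics/t10.png
```

```text
feat [226. 126.] 248 [0.6682 0.1519]
feat [258.5 126.4] 71 [0.668  0.0662]
feat [267.8 126.5] 73 [0.6678 0.0416]
feat [277.4 126.5] 72 [0.6682 0.0162]
feat [352.2 128.1] 223 [ 0.6655 -0.1807]
[ 0.5335 -0.0642  0.0066] 19.1167
```

Emit:
servo_tool(increments=[[[1.5,0,0,0,0,0,52],[1.5,0,0,0,0,0,52],[1.5,-0.1,0,0,0,0,52],[1.5,0,0,0,0,0,52],[1.5,0,0,0,0,0,52],[1.5,-0.1,0,0,0,0,52]]])

```text
t: 19.62
ee_pos: [0.5417, -0.0645, 0.0066]
tcp_rot: [0.0, 0.011, 1.0, -0.0]
contact_force: [-1.0, 1.3, 1.3]
grip_width: 0.517
grasp_force: 0.9
```

Emit:
servo_tool(increments=[[[1.5,0,0,0,0,0,52],[1.5,0,0,0,0,0,52],[1.5,-0.1,0,0,0,0,52],[1.5,0,0,0,0,0,52],[1.5,0,0,0,0,0,52],[1.5,-0.1,0,0,0,0,52]]])

```text
t: 20.12
ee_pos: [0.5503, -0.0647, 0.0065]
tcp_rot: [-0.0, 0.011, 1.0, 0.0]
contact_force: [-3.2, 1.5, 1.2]
grip_width: 0.522
grasp_force: 1.2
```

Emit:
servo_tool(increments=[[[1.5,0,0,0,0,0,52],[1.5,0,0,0,0,0,52],[1.5,-0.1,0,0,0,0,52],[1.5,0,0,0,0,0,52],[1.5,0,0,0,0,0,52],[1.5,-0.1,0,0,0,0,52]]])

```text
t: 20.62
ee_pos: [0.5594, -0.065, 0.0065]
tcp_rot: [0.0, 0.011, 1.0, -0.0]
contact_force: [-2.3, 0.2, 0.9]
grip_width: 0.514
grasp_force: 1.2
```

```bash
python3 look.py pics/t11.png
```

```text
feat [226.  126.1] 249 [0.6681 0.1518]
feat [258.5 126.4] 71 [0.668  0.0662]
feat [267.8 126.5] 73 [0.6678 0.0416]
feat [277.4 126.5] 70 [0.6681 0.0162]
feat [353.2 128.2] 198 [ 0.6652 -0.1832]
[ 0.56   -0.065   0.0066] 20.6667
```

Emit:
servo_tool(increments=[[[1.5,0,0,0,0,0,52],[1.5,0,0,0,0,0,52],[1.5,-0.1,0,0,0,0,52],[1.5,0,0,0,0,0,52],[1.5,0,0,0,0,0,52],[1.5,-0.1,0,0,0,0,52]]])

```text
t: 21.17
ee_pos: [0.5686, -0.0652, 0.0065]
tcp_rot: [0.0, 0.011, 1.0, -0.0]
contact_force: [-1.2, 1.3, 0.3]
grip_width: 0.52
grasp_force: 0.5
```

Emit:
servo_tool(increments=[[[1.5,0,0,0,0,0,52],[1.5,0,0,0,0,0,52],[1.5,-0.1,0,0,0,0,52],[1.5,0,0,0,0,0,52],[1.5,0,0,0,0,0,52],[1.5,-0.1,0,0,0,0,52],[1.5,0,0,0,0,0,52],[1.5,0,0,0,0,0,52]]])

```text
t: 21.83
ee_pos: [0.5804, -0.0654, 0.0065]
tcp_rot: [-0.0, 0.011, 1.0, -0.0]
contact_force: [-1.2, 0.2, -0.7]
grip_width: 0.525
grasp_force: 0.4
```

Emit:
servo_tool(increments=[[[1.5,0,0,0,0,0,52],[1.5,0,0,0,0,0,52],[1.5,-0.1,0,0,0,0,52],[1.5,0,0,0,0,0,52],[1.5,0,0,0,0,0,52],[1.5,-0.1,0,0,0,0,52],[1.5,0,0,0,0,0,52],[1.5,0,0,0,0,0,52]]])

```text
t: 22.5
ee_pos: [0.5923, -0.0656, 0.0065]
tcp_rot: [-0.0, 0.011, 1.0, -0.0]
contact_force: [-1.6, 0.1, 0.9]
grip_width: 0.517
grasp_force: 0.6
```

Emit:
servo_tool(increments=[[[1,0,0,0,0,0,52],[1,0,0,0,0,0,52],[1,-0.1,0,0,0,0,52],[1,0,0,0,0,0,52],[1,0,0,0,0,0,52]]])

```text
t: 22.92
ee_pos: [0.5973, -0.0656, 0.0065]
tcp_rot: [-0.0, 0.011, 1.0, 0.0]
contact_force: [-2.2, 0.2, 1.3]
grip_width: 0.519
grasp_force: 0.8
```

Emit:
servo_tool(increments=[[[1,0,0,0,0,0,52],[1,0,0,0,0,0,52],[1,-0.1,0,0,0,0,52],[1,0,0,0,0,0,52],[1,0,0,0,0,0,52]]])

```text
t: 23.33
ee_pos: [0.6023, -0.0658, 0.0066]
tcp_rot: [-0.0, 0.011, 1.0, -0.0]
contact_force: [-1.4, -0.3, 1.1]
grip_width: 0.523
grasp_force: 0.9
```

Emit:
servo_tool(increments=[[[1,0,0,0,0,0,52],[1,0,0,0,0,0,52],[1,-0.1,0,0,0,0,52]]])

```text
t: 23.58
ee_pos: [0.6053, -0.0658, 0.0065]
tcp_rot: [-0.0, 0.011, 1.0, 0.0]
contact_force: [-1.7, 0.4, 1.1]
grip_width: 0.514
grasp_force: 0.9
```

Emit:
servo_tool(increments=[[[1,0,0,0,0,0,52],[1,0,0,0,0,0,52]]])

```text
t: 23.75
ee_pos: [0.6073, -0.0658, 0.0065]
tcp_rot: [-0.0, 0.011, 1.0, -0.0]
contact_force: [-1.2, 0.4, 1.6]
grip_width: 0.519
grasp_force: 0.9
```

Emit:
servo_tool(increments=[[[1,0,0,0,0,0,52],[1,0,0,0,0,0,52]]])

```text
t: 23.92
ee_pos: [0.6093, -0.0659, 0.0065]
tcp_rot: [0.0, 0.011, 1.0, -0.0]
contact_force: [-1.6, 0.8, 1.6]
grip_width: 0.52
grasp_force: 0.9
```

Emit:
servo_tool(increments=[[[1,0,0,0,0,0,52],[1,0,0,0,0,0,52]]])

```text
t: 24.08
ee_pos: [0.6111, -0.0659, 0.0065]
tcp_rot: [-0.0, 0.011, 1.0, 0.0]
contact_force: [-3.3, 0.6, 2.3]
grip_width: 0.52
grasp_force: 1.6
```

Emit:
servo_tool(increments=[[[0.7,0,0,0,0,0,52],[0.7,0,0,0,0,0,52]]])

```text
t: 24.25
ee_pos: [0.6111, -0.0659, 0.0062]
tcp_rot: [-0.002, 0.011, 1.0, 0.0]
contact_force: [-6.0, 0.4, 3.6]
grip_width: 0.516
grasp_force: 2.9
```

Emit:
servo_tool(increments=[[[0.7,0,0,0,0,0,52],[0.7,0,0,0,0,0,52]]])

```text
t: 24.42
ee_pos: [0.6111, -0.0658, 0.0059]
tcp_rot: [-0.003, 0.011, 1.0, 0.0]
contact_force: [-7.8, 0.6, 6.1]
grip_width: 0.518
grasp_force: 3.9
```

Forward motion stopped at TCP x = 0.611 with force rising to 8 N, so the tile is against the back rail. I hold briefly and withdraw.

Emit:
servo_tool(increments=[[[0,0,0,0,0,0,52],[0,0,0,0,0,0,52],[-2,0,0,0,0,0,52],[-4,0,0,0,0,0,52],[-10,0,0,0,0,0,52],[-20,0,0,0,0,0,52],[-30,0,5,0,0,0,52],[-30,0,25,0,0,0,52],[-30,0,30,0,0,0,52],[-35,0,30,0,0,0,52],[-35,0,0,0,0,0,52],[0,0,0,0,0,0,52],[0,0,0,0,0,0,52]]])

```text
t: 25.5
ee_pos: [0.4206, -0.0656, 0.0933]
tcp_rot: [0.001, 0.012, 1.0, 0.001]
contact_force: [1.2, 0.5, -0.1]
grip_width: 0.518
grasp_force: 0.0
```

```bash
python3 look.py pics/t12.png
python3 - <<'E'
from h import *
im=cv2.imread('pics/t12.png');im0=cv2.imread('pics/top0.png')
def sub(a,i):
    d=a[i-1]-2*a[i]+a[i+1];return i+(.5*(a[i-1]-a[i+1])/d if d else 0)
def front(im,cols):
    g=cv2.GaussianBlur(im[...,0].astype(float),(0,0),.8);gy=abs(np.gradient(g,axis=0))
    P=[(c,140+sub(gy[140:154,c],np.argmax(gy[141:153,c])+1)) for c in cols]
    w=world('top',np.array(P),.012);a,b=w[:,1],w[:,0]
    for _ in range(4):
        k=np.polyfit(a,b,1);e=b-np.polyval(k,a);s=abs(e)<1.5*e.std()+2e-4;a,b=a[s],b[s]
    return 'yaw',round(-k[0],3),'x',round(np.polyval(k,a.mean()),4),'rms',e.std().round(5),len(a)
for n,c in dict(sq=(211,242),bars=(254,284),cross=(296,327),disc=(339,367)).items(): print(n,front(im,range(*c)),'before',front(im0,range(*c)))
b,r=[im[...,i].astype(float)+1 for i in(0,2)]
M=np.zeros(im.shape[:2],bool);M[112:144,212:245]=(r/b>2.45)[112:144,212:245]
E
```

```text
feat [310.2 126.9] 188 [ 0.6677 -0.0701]
feat [225.9 126. ] 252 [0.6683 0.152 ]
feat [258.5 126.4] 71 [0.668  0.0662]
feat [267.8 126.4] 74 [0.6681 0.0415]
feat [277.3 126.9] 77 [0.667  0.0165]
feat [351.9 128.2] 237 [ 0.6653 -0.1799]
[ 0.4229 -0.0656  0.0937] 25.55
sq ('yaw', np.float64(-0.027), 'x', np.float64(0.6249), 'rms', np.float64(0.00018), 26) before ('yaw', np.float64(-0.027), 'x', np.float64(0.6249), 'rms', np.float64(0.00019), 26)
bars ('yaw', np.float64(-0.017), 'x', np.float64(0.6247), 'rms', np.float64(0.00013), 30) before ('yaw', np.float64(-0.018), 'x', np.float64(0.6247), 'rms', np.float64(0.00013), 30)
cross ('yaw', np.float64(-0.024), 'x', np.float64(0.6247), 'rms', np.float64(0.00016), 31) before ('yaw', np.float64(-0.021), 'x', np.float64(0.6271), 'rms', np.float64(0.00015), 28)
disc ('yaw', np.float64(-0.027), 'x', np.float64(0.6221), 'rms', np.float64(0.00016), 28) before ('yaw', np.float64(-0.018), 'x', np.float64(0.6181), 'rms', np.float64(0.00013), 28)
```

All four tiles are square (yaws −0.017 to −0.027, holder −0.022). The cross tile is about 6 mm sideways of the card, the disc tile moved about 5 mm, and the other two stayed put.

```bash
python3 -c "
from cell import job
print(job.sign_off())"
```

```text
the job is handed in; nothing more can be done
None
```

The cross tile is in the empty place, pressed against the back rail with about 8 N and released; the row measured straight, and the job is handed in at about 26 s (no verdict came back).

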